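# Eject the table card and hold a spring clip open round its edge

## Robot

A 6-joint arm with a two-finger parallel gripper is mounted at the origin on a cart in front of the work surface, level with it; the furniture and walls round the work are solid. World frame = base frame: x ahead of the robot, y to its left, z up, the work surface at z = 0. Lengths are in m, angles in rad, forces in N, time in s.
With the tool pointing down it reaches from about 0.2 to 0.875 m from the base axis. Payload 3.4 kg.
Tool frame: the origin (TCP) lies between the finger pads; the fingertips stand 17 mm ahead of it and the grasp point (between the pads) lies 2 mm behind it; x points along the fingers, y is the direction in which the jaws open and shut, and the axes are right-handed (so a half turn about x gives the same grasp; the last joint's range is limited). The gripper opens to 94 mm and grips with 3 to 60 N. Pads are 16 mm wide; open, the fingers measure 119 mm over their backs; the gripper's body (75 mm by 177 mm) begins 78 mm behind the grasp point.
Start: joints at [-1.384, 0.276, 1.505, -0, 1.361, -0.121], TCP at [0.174, -0.548, 0.222] pointing down, gripper open.
Joint ranges: [-2.89, 2.89], [-0.75, 2.08], [0.22, 2.7], [-1.18, 4.32], [0.11, 2.71], [-2.7, 2.7]. Speed limits (rad/s): [2.57, 2.57, 3.14, 3.14, 3.14, 3.14].

## Interface

Orientations are given as a unit quaternion [w, x, y, z].
In Python, from station import robot gives the robot as it stands.
- The arm moves only by the shell command python3 -m pendant 'ROWS' [FORCE]. ROWS is a JSON object of lists of equal length, an entry for each row: "travel": the shift along the world's x, y, z in cm, a list of three; "rotation": the turn, a rotation vector about the world's x, y, z in rad, a list of three; "gripper": the closure, from 0 (fully open) to 1 (shut). In form: {"travel": [[dx, dy, dz], ...], "rotation": [[wx, wy, wz], ...], "gripper": [gripper, ...]}. A call has 1 to 10 rows; each row shifts and turns the commanded pose from where the row before left it; what a row does not reach is not made up. A row lasts 1/12 s, in which the tool goes at most 41.7 mm and 7.16 degrees, less where a joint would pass 70% of its speed; a pose out of reach is approached as far as the arm can. A call with a gripper value outside its range is refused whole. The fingers move at their own pace and stop on an object; FORCE is the grip in N (left out, the last holds). Time passes only in rows, so rows that do not move let the fingers close. It gives the time, the measured TCP pose, the force and the opening at its end, in the units of the state.
- robot.get_obs(): the state, without advancing time (a new reading comes with each control period).
- robot.capture(name): name is "scene" or "top"; returns a dict with "color" (480x640x3 uint8, blue, green, red), "vertical_fov" (degrees; the focal length in pixels is half the picture's height over the tangent of half this angle, whatever the lens; pixels are square), "cx", "cy" (the principal point, pixels), "R" (3x3) and "t" (3): a world point X has camera coordinates R X + t. Camera axes: x right, y down, z forward; pixel columns grow to the right and rows downward; lengths in m; the calibration is good to about 2 mm. A picture is of the moment at which its call begins. There is no depth.
- robot.sign_off(): hands the job in, once; it reports no verdict.
Trained networks look in a picture, given as the dict that the camera call returned (one of the last four; its "shot" number tells which), for a name from the list of things; names that differ only in an ending like _2 or _b are one class to them, and where a whole thing is asked for, a point or a joint stands for the part that bears it (a point fixed in the world has none). Each returns a list of dicts, best first, with "p" (0 to 1); they miss things now and then, are a little off and sometimes report something else, mostly with a low value. They report only what shows in the picture. A call takes as long as a camera call. They do not tell look-alikes from the thing itself.
- robot.recognise(name, picture): "location" ([x, y, z] in m, in the coordinates of the camera as it stood for that picture, good to about 4 mm: the middle of the surface that is visible of it).
The state is a dict: "time_s": time; "joint_pos": joint angles; "qd": joint speeds; "effort": joint torques, N m; "tcp_pos": TCP position; "orientation": TCP orientation; "wrist_force": force on the tool from outside, world axes, zero at the start; "wrist_torque": the same for the moment, N m; "opening": finger opening in m.
Only numpy, scipy, OpenCV 4.12 (cv2) and the standard library are available. Lean on these libraries where they do the work, as an engineer would, in place of code of your own. Each camera call takes 0.05 s, during which the arm holds its last target.

## Task

Push the dispenser's spring ejector all the way in so that the white card comes out of its sleeve into the guide, and let it spring back. Then squeeze the spring clip open, lift it off the strip it bites on, and bring it down over the part of the card that sticks out, so that the card's top edge stands well inside the gaping jaws, with the clip upright and in line with the card. Finish while still holding the clip squeezed open there in the air, touching neither the card nor the dispenser, and leave the bowl, cup and tin where they stand.

Things in the scene. Friction and masses are not known exactly. Their poses are not given: they have to be found in the camera images.
- dispenser: Fixed dark steel card dispenser. Origin on the worktop under the card's starting place; x is the way the card comes out. Base x = -66 to 132 mm, 56 mm wide, 8 mm high. Roofed sleeve x = -62 to 55 mm, 17 mm wide, 76 mm high; in front of it to x = 132 mm an open guide channel 17 mm wide, walls and end stop 22 mm high above the worktop. The ejector sticks out behind.
- sleeve_mouth (a point): Middle of the sleeve's front opening, at the height of the card's top edge (63.5 mm above the worktop); axes as the dispenser's.
- ejector_face (a point): Centre of the rear face of the ejector's upright push plate, 30 mm wide, 18 to 50 mm above the worktop, 71 mm behind the sleeve at rest, 16 mm when fully pressed. Moves with the ejector; press it along the dispenser's +x. Axes as the dispenser's.
- ejector (a joint): Ejector slide, m: 0 at rest, 0.055 fully pressed. A spring pushes it back (0.7 N at rest, 4.6 N fully pressed); the card stays out when it returns. It meets the card after 2 to 5 mm of travel.
- card_mid (a point): Centre of the loose stiff white card, 100 (x) x 4 (y) x 55 (z) mm, about 40 g, upright on its long edge; top edge 27.5 mm above this point. Starts wholly inside the sleeve, this point near the dispenser's x = 0; pushed fully out it is at about x = 52 mm and 47 mm of the card, up to its own x = +50 mm, sticks out of the sleeve.
- rail: Fixed dark steel clip stand: foot 90 x 56 x 8 mm with an upright strip 80 mm long (along its x), 4 mm thick, whose top edge is 62 mm above the worktop. Origin under the strip's middle on the worktop.
- clip_mid (a point): Pivot of the clip, near its middle. x along the 30 mm wide pivot, y across the jaws, z up to the handles. At the start the clip bites the stand's strip, handles up, pivot 67 mm above the worktop. Handles rise to 45 mm above the pivot as a V, 49 mm over their outsides at the top; jaws reach 38 mm below. Pivot tube radius 5 mm.
- clip_left (a joint): Turn of one half of the clip, rad: 0 when biting a 4 mm thickness, 0.36 fully open (end stop), -0.045 shut.
- clip_right (a joint): The same for the other half; both halves always turn equally.
- clip: The loose black spring clip, 60 g; frame as point clip_mid. Squeezing the handles together along y opens the jaws: 3 N on each handle to begin, 8 N to hold fully open, 20 N is harmless. Fully open the handles are parallel, 16 mm over their outsides, 49 mm high; jaws gape 28 mm (42 mm over outsides), tips 35 mm below the pivot.
- card: The card as a whole; frame as point card_mid.
- bowl_near: Loose black sauce bowl, 76 mm across, 30 mm high: a bystander. Origin at its underside.
- cup_near: Loose steel cup, 71 mm across, 74 mm high: a bystander. Origin at its underside.
- tin_near: Loose dark tea tin, 36 x 51 x 86 mm: a bystander. Origin at its underside.
There are look-alikes about, which are no part of the job. What is shaped like the clip but orange is not meant.

How it is judged:
On the way, in this order (a step that is already met when the one before it is completed fails the run):
1. the ejector is pressed all the way and the card is out (value of joint ejector above 0.049 m and x of card_mid in the frame of dispenser above 0.045 m), for 0.1 s.
2. the clip is squeezed open and lifted clear of its stand (height (world z) of clip_mid above 0.11 m and value of joint clip_left above 0.2 rad and contact force between the fingers and clip above 1 N and contact force between clip and rail below 0.1 N), for 0.2 s.
At the end, for the whole second after the job is handed in: Card out at least 45 mm and upright, ejector back (10 mm), fingers hold the clip still and open (0.22 rad a half) over the exposed card, upright and in line within 0.3 rad, pivot at most 26 mm above the card's top edge (edge 9 mm or more inside the jaws), clip touching neither card nor dispenser (x of card_mid in the frame of dispenser above 0.045 m and value of joint ejector below 0.01 m and angle between card's own z axis and vertical below 0.15 rad and height (world z) of card_mid below 0.042 m and value of joint each of clip_left, clip_right above 0.22 rad and contact force between the fingers and clip above 2 N and contact force between clip and card below 0.2 N and contact force between clip and dispenser below 0.2 N and x of clip_mid in the frame of card between 0.006 and 0.048 m and y of clip_mid in the frame of card between -0.012 and 0.012 m and z of clip_mid in the frame of card between 0.032 and 0.0535 m and angle between the x axis of clip and the x axis of card, either way round below 0.3 rad and angle between clip's own z axis and vertical below 0.3 rad and linear speed of clip below 0.02 m/s); the arm keeps its last pose, push and grip.
It fails at once if the bowl is moved more than 30 mm (distance of bowl_near from where it was at the start of the episode above 0.03 m).
It fails at once if the cup is moved more than 30 mm (distance of cup_near from where it was at the start of the episode above 0.03 m).
It fails at once if the tin is moved more than 30 mm (distance of tin_near from where it was at the start of the episode above 0.03 m).
It fails at once if the card is pulled or thrown out of the guide (height (world z) of card_mid above 0.06 m).
It also fails if it takes over 67 s, if anything falls off the work surface, if the arm or the gripper's body presses on something with over 40 N, if the wrist force passes 120 N, or if a joint passes its speed limit or range.

## Working session

There is one attempt and no reset: what is moved stays moved. The work goes in short steps, Python scripts to look and compute and a shell command to move; the robot and the scene stay as the last step left them, time stands still between calls to the robot, and variables do not carry over. Pictures are saved under pics/ and viewed, and the job is handed in when it is done.

```bash
ls; mkdir -p pics
cat > h.py <<'E'
import numpy as np,cv2
from station import robot
def f(p): return 240/np.tan(np.radians(p["vertical_fov"])/2)
def proj(p,X):
    c=np.array(p["R"])@np.array(X)+np.array(p["t"]); k=f(p); return np.array([p["cx"]+k*c[0]/c[2],p["cy"]+k*c[1]/c[2]])
def world(p,c): return np.array(p["R"]).T@(np.array(c)-np.array(p["t"]))
def back(p,u,v,z):
    R=np.array(p["R"]);C=-R.T@np.array(p["t"]);k=f(p)
    d=R.T@np.array([(u-p["cx"])/k,(v-p["cy"])/k,1]);return C+d*(z-C[2])/d[2]
E
python3 - <<'E'
from h import *
print(robot.get_obs())
for n in ["scene","top"]:
    p=robot.capture(n);cv2.imwrite(f"pics/{n}0.png",p["color"])
    print(n,p["vertical_fov"],p["cx"],p["cy"],"cam",-np.array(p["R"]).T@np.array(p["t"]))
    for q in ["dispenser","ejector_face","rail","clip","card","bowl_near","cup_near","tin_near"]:
        for d in robot.recognise(q,p):
            if d["p"]>.2:
                X=world(p,d["location"]);print(q,round(d["p"],2),X.round(4),proj(p,X).round())
E
```

```text
pics
{'time_s': 0.0, 'joint_pos': array([-1.38401663e+00,  2.76586816e-01,  1.50609939e+00,  6.50403023e-06,
        1.36067589e+00, -1.20994717e-01]), 'qd': array([-2.00345145e-03, -3.48728514e-05, -1.59102253e-03,  2.95041451e-04,
       -3.55101626e-04, -1.01283681e-03]), 'effort': array([-1.58714311e-04, -4.04588127e+01, -2.37228423e+01,  7.00527825e-02,
        3.43045208e-02, -1.38411251e-04]), 'tcp_pos': array([ 0.17409256, -0.54746726,  0.22162282]), 'orientation': array([-0.10775988, -0.69873217, -0.10901053,  0.69876882]), 'wrist_force': array([-0.21947178, -0.30028164, -0.40508447]), 'wrist_torque': array([-0.02637432,  0.01866318,  0.03815232]), 'opening': 0.09376778575395628}
scene 54.167536171003064 316.4672165448463 244.45679929156321 cam [ 0.07804572 -0.94959781  0.50930333]
dispenser 0.59 [ 0.4484 -0.2369  0.0277] [275. 250.]
ejector_face 0.79 [ 0.4179 -0.3279  0.0373] [285. 272.]
rail 0.61 [ 0.5848 -0.3541  0.0074] [366. 264.]
clip 0.91 [ 0.5955 -0.3533  0.0747] [371. 232.]
clip 0.57 [ 0.4929 -0.3651  0.0534] [331. 261.]
bowl_near 0.84 [ 0.5902 -0.1942  0.0224] [322. 225.]
cup_near 0.65 [ 0.469  -0.4921  0.0497] [364. 303.]
tin_near 0.65 [ 0.3627 -0.5326  0.0603] [323. 337.]
top 44.7313581091258 312.82593426942725 227.97622823879547 cam [ 0.4295253  -0.30979282  1.02513327]
dispenser 0.92 [ 0.469  -0.1853  0.0109] [238. 234.]
ejector_face 0.55 [ 0.4282 -0.3048  0.0391] [307. 256.]
rail 0.6 [ 0.5925 -0.3319  0.0072] [321. 162.]
clip 0.68 [ 0.6028 -0.3441  0.0929] [330. 147.]
clip 0.57 [ 0.496  -0.3587  0.059 ] [339. 215.]
bowl_near 0.93 [ 0.5906 -0.2035  0.018 ] [247. 164.]
bowl_near 0.24 [ 0.5814 -0.3296  0.0992] [321. 160.]
cup_near 0.63 [ 0.4805 -0.484   0.0103] [410. 224.]
tin_near 0.55 [ 0.3782 -0.5061  0.0934] [434. 285.]
```

Run:
```python
import cv2
a=cv2.imread("pics/scene0.png");b=cv2.imread("pics/top0.png")
cv2.imwrite("pics/s1.png",cv2.resize(a[150:390,180:480],None,fx=2.5,fy=2.5,interpolation=cv2.INTER_CUBIC))
cv2.imwrite("pics/t1.png",cv2.resize(b[90:340,160:480],None,fx=2.4,fy=2.4,interpolation=cv2.INTER_CUBIC))
```

```text
(no output)
```

View pics/s1.png

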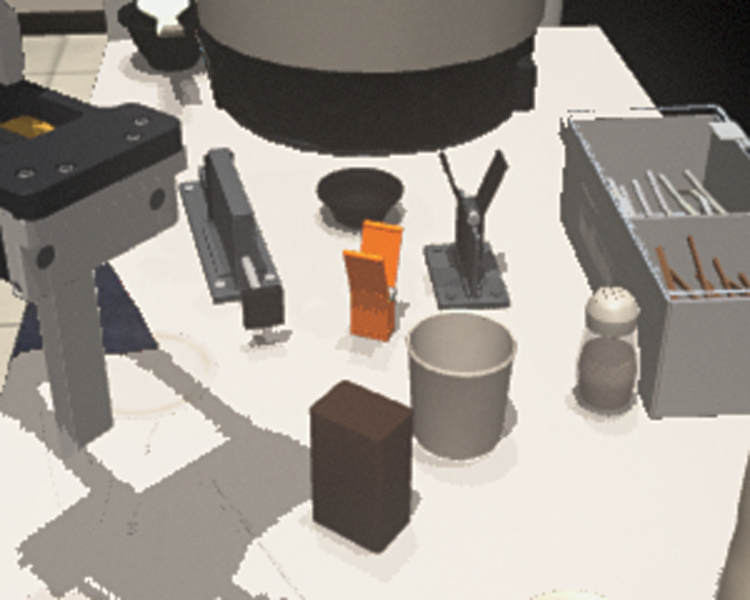

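View pics/t1.png

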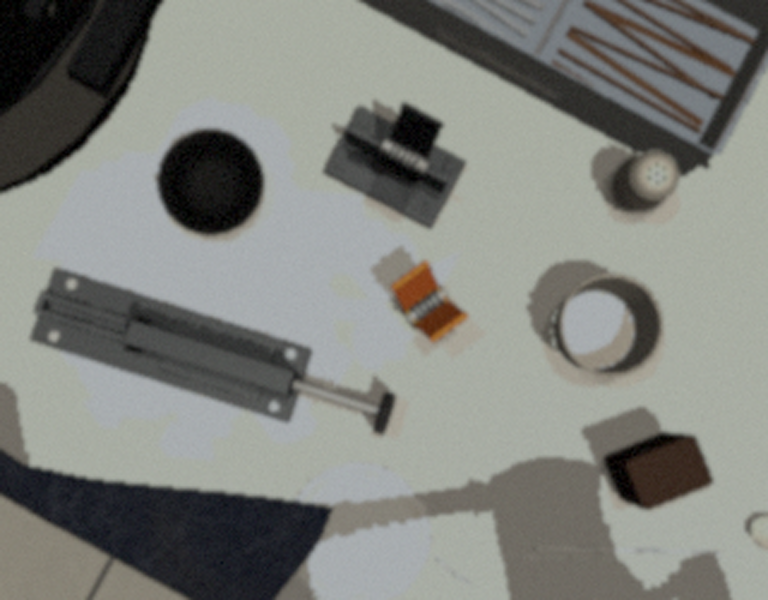

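View pics/top0.png

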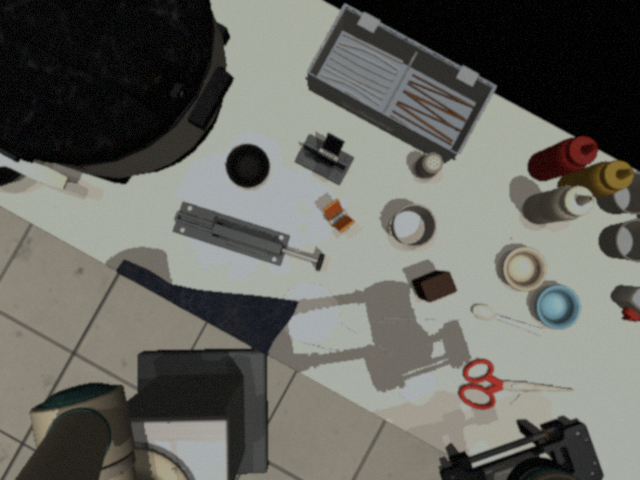

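View pics/scene0.png

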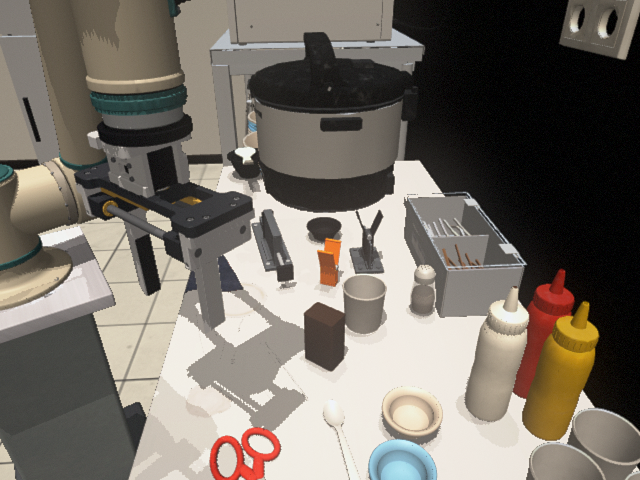

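Candidates: black clip on the stand (top 322,153 / scene 368,235), and the orange look-alike standing free (top 338,215 / scene 329,262). The black one on the stand fits. Next I confirm it in a crop and measure.

Run:
```python
from h import *
from scipy.optimize import least_squares
a=cv2.imread("pics/scene0.png");b=cv2.imread("pics/top0.png")
A=cv2.resize(a[200:280,330:400],None,fx=7,fy=7,interpolation=cv2.INTER_CUBIC)
B=cv2.resize(b[120:200,285:365],None,fx=7,fy=7,interpolation=cv2.INTER_CUBIC)
C=np.zeros((560,1060,3),np.uint8);C[:,:490]=A;C[:,500:]=B
cv2.imwrite("pics/clip1.png",cv2.resize(C,(800,423)))
cv2.imwrite("pics/d1.png",cv2.resize(b[190:280,165:335],None,fx=4.6,fy=4.6,interpolation=cv2.INTER_CUBIC))
```

```text
(no output)
```

View pics/clip1.png

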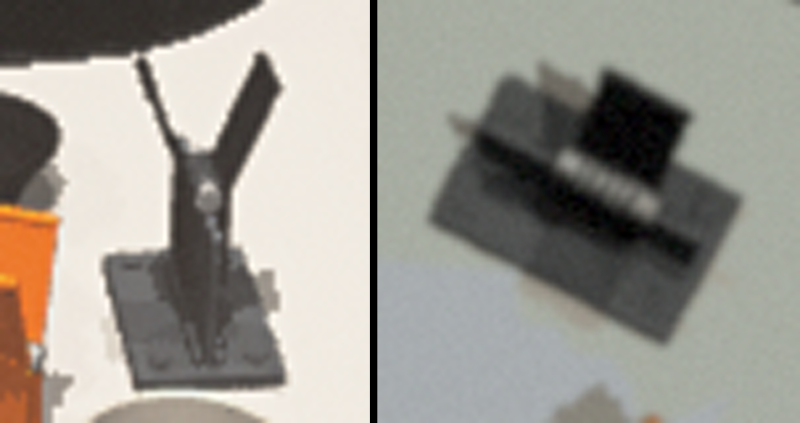

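View pics/d1.png

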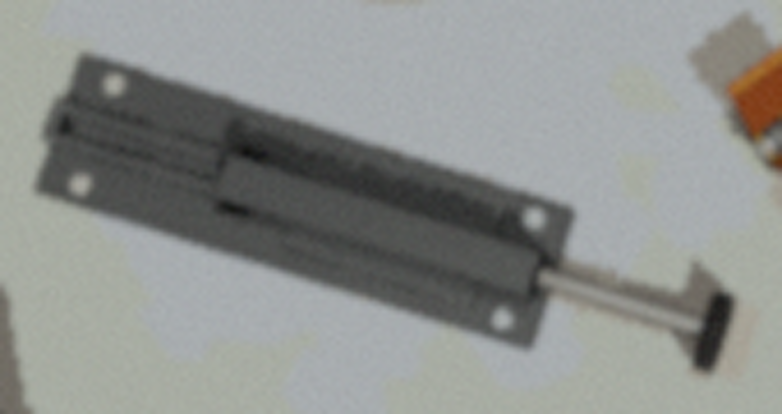

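Run:
```python
from h import *
p=robot.capture("top");s=robot.capture("scene")
def pts(l,x0,y0,k,ox,z): return [back(p,x0+(x-ox)/k,y0+y/k,z)[:2] for x,y in l]
def rect(P,name):
    P=np.array(P);c=P.mean(0)
    x=(P[0]+P[1]-P[2]-P[3])/2; print(name,"c",c.round(4),"len",np.linalg.norm(x).round(4),"yaw",np.degrees(np.arctan2(x[1],x[0])).round(2),"wid",np.linalg.norm((P[0]+P[3]-P[1]-P[2])/2).round(4));return c,x/np.linalg.norm(x)
c,x=rect(pts([(85,52),(37,188),(530,348),(573,210)],165,190,4.6,0,.008),"disp")
o=c-x*.033;print("disp origin",o, "ejface",o-x*(.062+.071))
y=np.array([-x[1],x[0]])
def D(a,b,z): return np.r_[o+x*a+y*b,z]
c2,x2=rect(pts([(508,75),(430,218),(668,345),(742,200)],285,120,5.283,377.4,.008),"rail")
e=pts([(455,118),(697,255)],285,120,5.283,377.4,.062);print("strip",e,np.mean(e,0),np.degrees(np.arctan2(*(e[0]-e[1])[::-1])))
e=pts([(557,157),(660,210)],285,120,5.283,377.4,.072);print("spring",e,np.mean(e,0))
# overlays
for n,q in (("top",p),("scene",s)):
    im=cv2.resize(q["color"],None,fx=4,fy=4,interpolation=cv2.INTER_CUBIC)
    def L(A,B,col=(0,0,255)): cv2.line(im,*[tuple(int(t) for t in (proj(q,X)*4+2)) for X in (A,B)],col,1)
    def box(F,a0,a1,w,z):
        v=[F(a0,-w,z),F(a0,w,z),F(a1,w,z),F(a1,-w,z)]
        for i in range(4): L(v[i],v[(i+1)%4])
    box(D,-.066,.132,.028,.008);box(D,-.062,.055,.0085,.076);box(D,.055,.132,.0085,.022)
    for zz in(.018,.05): L(D(-.133,-.015,zz),D(-.133,.015,zz),(0,255,0))
    y2=np.array([-x2[1],x2[0]])
    def RR(a,b,z): return np.r_[c2+x2*a+y2*b,z]
    box(RR,-.045,.045,.028,.008);box(RR,-.04,.04,.002,.062)
    for t in(-.0245,.0245): L(RR(-.015,t,.112),RR(.015,t,.112),(0,255,0))
    L(RR(-.015,0,.067),RR(.015,0,.067),(255,0,0))
    w=(160,120,370,280) if n=="top" else (230,195,410,300)
    im=im[w[1]*4:w[3]*4,w[0]*4:w[2]*4];k=790/im.shape[1];cv2.imwrite(f"pics/ov_{n}.png",cv2.resize(im,None,fx=k,fy=k))
```

```text
disp c [ 0.4709 -0.173 ] len 0.1958 yaw 70.92 wid 0.0547
disp origin [ 0.46012335 -0.20418778] ejface [ 0.41664396 -0.32988003]
rail c [ 0.5972 -0.3381] len 0.089 yaw 60.62 wid 0.0544
strip [array([ 0.61802538, -0.2956602 ]), array([ 0.57313898, -0.37092843])] [ 0.59558218 -0.33329431] 59.190156631243546
spring [array([ 0.60320861, -0.32735501]), array([ 0.58596579, -0.35908857])] [ 0.5945872  -0.34322179]
```

View pics/ov_top.png

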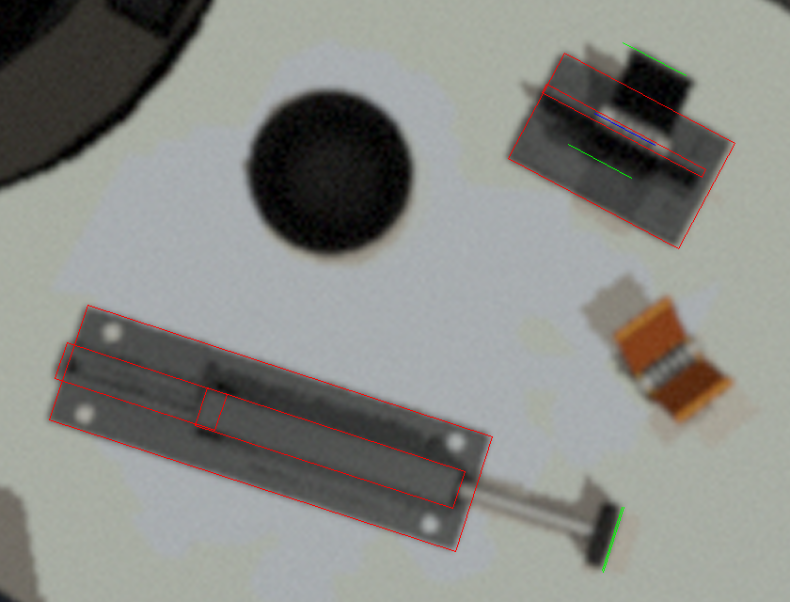

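View pics/ov_scene.png

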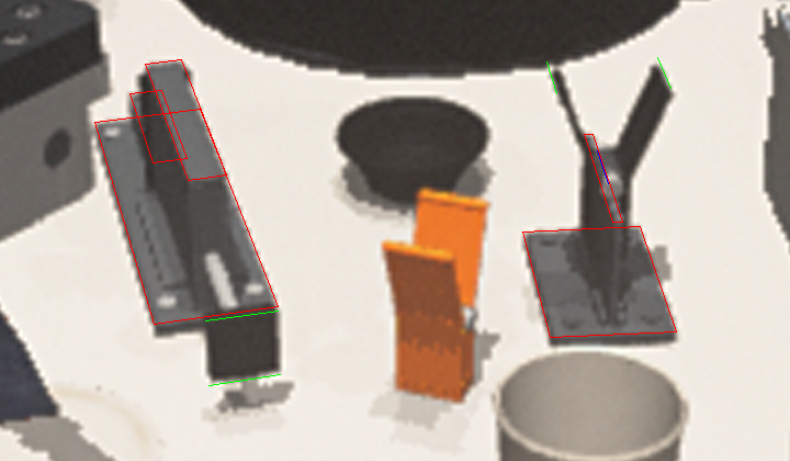

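```bash
cat >> h.py <<'E'
from scipy.spatial.transform import Rotation as Ro
def st():
    o=robot.get_obs();q=o["orientation"];M=Ro.from_quat(np.r_[q[1:],q[0]]).as_matrix()
    print("t",round(o["time_s"],2),"tcp",o["tcp_pos"].round(4),"x",M[:,0].round(3),"yawY",np.degrees(np.arctan2(M[1,1],M[0,1])).round(2),"open",round(o["opening"],4),"F",o["wrist_force"].round(1),"j",o["joint_pos"].round(2))
E
python3 -c "
from h import *
st()
x=np.array([np.cos(np.radians(70.9)),np.sin(np.radians(70.9))]);print(x)
o=np.array([.4601,-.2042])
for a in(-.16,-.145,-.078+.008): print(a,o+x*a)
print('final',o+x*.079)"
```

```text
t 1.0 tcp [ 0.1742 -0.548   0.2225] x [ 0. -0. -1.] yawY -72.37 open 0.0936 F [ 0.5 -0.1  0.1] j [-1.38  0.28  1.5   0.    1.36 -0.12]
[0.3272179  0.94494891]
-0.16 [ 0.40774514 -0.35539183]
-0.145 [ 0.4126534  -0.34121759]
-0.07 [ 0.43719475 -0.27034642]
final [ 0.48595021 -0.12954904]
```

```bash
python3 -m pendant '{"travel":[[2.32,1.88,0],[2.32,1.88,0],[2.32,1.88,0],[2.32,1.88,0],[2.32,1.88,0],[2.32,1.88,0],[2.32,1.88,0],[2.32,1.88,0],[2.32,1.88,0],[2.32,1.88,0]],"rotation":[[0,0,0.093],[0,0,0.093],[0,0,0.093],[0,0,0.093],[0,0,0.093],[0,0,0.093],[0,0,0.093],[0,0,0.093],[0,0,0.093],[0,0,0.093]],"gripper":[1,1,1,1,1,1,1,1,1,1]}' 20; python3 -c "
from h import *
st()"
```

```text
time_s: 1.83
tcp_pos: [0.4072, -0.359, 0.2226]
orientation: [0.412, 0.575, 0.411, -0.575]
wrist_force: [0.2, 0.2, -0.5]
opening: 0.0306
t 1.83 tcp [ 0.4072 -0.359   0.2226] x [ 0. -0. -1.] yawY -18.82 open 0.0306 F [ 0.2  0.2 -0.5] j [-0.85  0.23  1.57  0.    1.34 -0.52]
```

```bash
python3 -m pendant '{"travel":[[0,0,-3.5],[0,0,-3.5],[0,0,-3.5],[0,0,-3.5],[0,0,-2],[0,0,-1.6],[0,0,-0.8],[0,0,0],[0,0,0]],"rotation":[[0,0,0],[0,0,0],[0,0,0],[0,0,0],[0,0,0],[0,0,0],[0,0,0],[0,0,0],[0,0,0]],"gripper":[1,1,1,1,1,1,1,1,1]}' 20
python3 - <<'E'
from h import *
st()
s=robot.capture("scene");cv2.imwrite("pics/s2.png",cv2.resize(s["color"][150:330,180:420],None,fx=3.2,fy=3.2,interpolation=cv2.INTER_CUBIC))
t=robot.capture("top");cv2.imwrite("pics/t2.png",cv2.resize(t["color"][130:330,160:400],None,fx=3,fy=3,interpolation=cv2.INTER_CUBIC))
E
```

```text
time_s: 2.58
tcp_pos: [0.4065, -0.3603, 0.0388]
orientation: [0.41, 0.576, 0.41, -0.576]
wrist_force: [1.1, 0.4, -0.3]
opening: 0.0007
t 2.58 tcp [ 0.4065 -0.3603  0.0388] x [ 0. -0. -1.] yawY -19.08 open 0.0007 F [ 1.1  0.4 -0.3] j [-0.85  0.4   1.83  0.    0.91 -0.52]
```

View pics/s2.png

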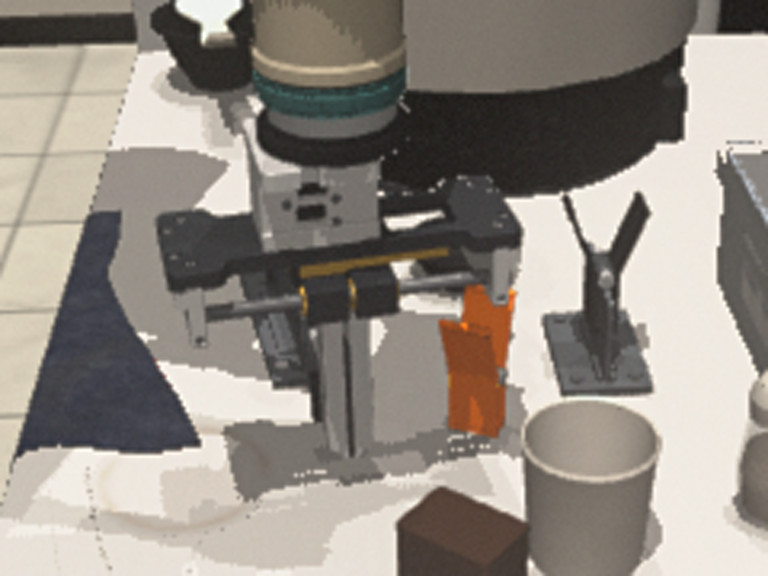

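View pics/t2.png

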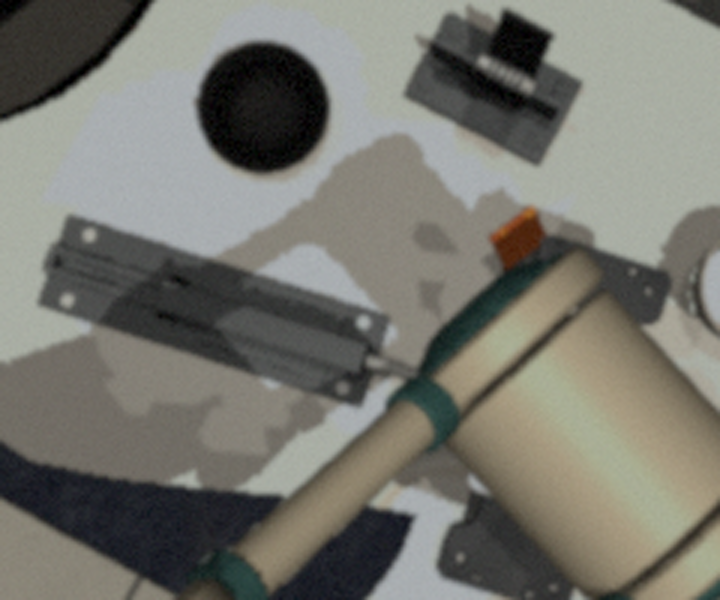

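```bash
python3 -m pendant '{"travel":[[0.16,0.47,0],[0.16,0.47,0],[0.16,0.47,0],[0.11,0.31,0],[0.11,0.31,0],[0.11,0.31,0],[0.11,0.31,0],[0.11,0.31,0],[0.11,0.31,0],[0.11,0.31,0]],"rotation":[[0,0,0],[0,0,0],[0,0,0],[0,0,0],[0,0,0],[0,0,0],[0,0,0],[0,0,0],[0,0,0],[0,0,0]],"gripper":[1,1,1,1,1,1,1,1,1,1]}' 20; python3 -m pendant '{"travel":[[0.11,0.31,0],[0.11,0.31,0],[0.11,0.31,0],[0.11,0.31,0],[0.11,0.31,0],[0.11,0.31,0],[0.11,0.31,0]],"rotation":[[0,0,0],[0,0,0],[0,0,0],[0,0,0],[0,0,0],[0,0,0],[0,0,0]],"gripper":[1,1,1,1,1,1,1]}' 20
python3 - <<'E'
from h import *
st()
o=np.array([.4601,-.2042]);x=np.array([.3272,.9449]);print((robot.get_obs()["tcp_pos"][:2]-o)@x)
E
```

```text
time_s: 3.52
tcp_pos: [0.4187, -0.3243, 0.0386]
orientation: [-0.41, -0.576, -0.41, 0.576]
wrist_force: [-1.2, -2.2, 1.4]
opening: 0.0005
time_s: 4.1
tcp_pos: [0.4262, -0.3023, 0.0385]
orientation: [-0.41, -0.576, -0.41, 0.576]
wrist_force: [-3.3, -3.3, 2.6]
opening: 0.0002
t 4.1 tcp [ 0.4262 -0.3023  0.0385] x [-0. -0. -1.] yawY -19.06 open 0.0002 F [-3.3 -3.3  2.6] j [-0.75  0.37  1.88 -0.    0.89 -0.42]
-0.10381222365505866
```

```bash
python3 -m pendant '{"travel":[[0.1,0.28,0],[0.1,0.28,0],[0.1,0.28,0],[0.1,0.28,0],[0.1,0.28,0]],"rotation":[[0,0,0],[0,0,0],[0,0,0],[0,0,0],[0,0,0]],"gripper":[1,1,1,1,1]}' 20; python3 -m pendant '{"travel":[[0.07,0.2,0],[0.07,0.2,0],[0,0,0]],"rotation":[[0,0,0],[0,0,0],[0,0,0]],"gripper":[1,1,1]}' 20
python3 - <<'E'
from h import *
st()
o=np.array([.4601,-.2042]);x=np.array([.3272,.9449]);print((robot.get_obs()["tcp_pos"][:2]-o)@x)
E
```

```text
time_s: 4.52
tcp_pos: [0.4311, -0.2884, 0.0385]
orientation: [-0.41, -0.576, -0.41, 0.576]
wrist_force: [-4.3, -3.3, 2.2]
opening: 0.0005
time_s: 4.77
tcp_pos: [0.4318, -0.2864, 0.0386]
orientation: [-0.412, -0.574, -0.41, 0.577]
wrist_force: [-7.6, -9.5, 2.3]
opening: 0.0007
t 4.77 tcp [ 0.4318 -0.2864  0.0386] x [-0.002 -0.004 -1.   ] yawY -18.92 open 0.0007 F [-7.6 -9.5  2.3] j [-0.72  0.37  1.89 -0.01  0.89 -0.38]
-0.08694754705787908
```

```bash
python3 -m pendant '{"travel":[[0.04,0.1,0],[0,0,0],[0,0,0]],"rotation":[[0,0,0],[0,0,0],[0,0,0]],"gripper":[1,1,1]}' 20
python3 - <<'E'
from h import *
st()
t=robot.capture("top");cv2.imwrite("pics/t3.png",cv2.resize(t["color"][130:330,160:400],None,fx=3,fy=3,interpolation=cv2.INTER_CUBIC))
E
```

```text
time_s: 5.02
tcp_pos: [0.4319, -0.2864, 0.0386]
orientation: [-0.412, -0.573, -0.41, 0.577]
wrist_force: [-8.9, -11.5, 2.7]
opening: 0.0004
t 5.02 tcp [ 0.4319 -0.2864  0.0386] x [-0.003 -0.005 -1.   ] yawY -18.91 open 0.0004 F [ -8.9 -11.5   2.7] j [-0.72  0.37  1.89 -0.01  0.89 -0.38]
```

View pics/t3.png

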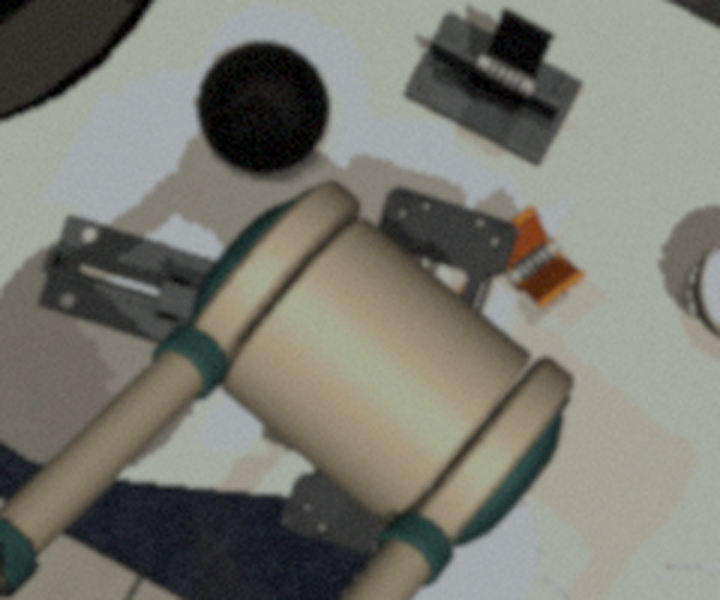

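The card shows white in the guide at t3 px (80–158, 267–293), and the ejector is against its stop. I back off so it springs back.

```bash
python3 -m pendant '{"travel":[[-0.3,-0.9,0],[-0.3,-0.9,0],[-0.3,-0.9,0],[-0.3,-0.9,0],[-0.3,-0.9,0],[-0.3,-0.9,0],[-0.3,-0.9,0],[-0.3,-0.9,0],[-0.3,-0.9,0],[-0.3,-0.9,0]],"rotation":[[0,0,0],[0,0,0],[0,0,0],[0,0,0],[0,0,0],[0,0,0],[0,0,0],[0,0,0],[0,0,0],[0,0,0]],"gripper":[1,1,1,1,1,1,1,1,1,1]}' 20; python3 -m pendant '{"travel":[[0,0,3],[0,0,3.5],[0,0,3.5],[0,0,3.5],[0,0,3.5],[0,0,0]],"rotation":[[0,0,0],[0,0,0],[0,0,0],[0,0,0],[0,0,0],[0,0,0]],"gripper":[1,0.5,0.2,0.1,0.1,0.1]}' 15;  python3 - <<'E'
from h import *
st()
E
```

```text
time_s: 5.9
tcp_pos: [0.4031, -0.3743, 0.0385]
orientation: [0.41, 0.576, 0.41, -0.576]
wrist_force: [0.7, -0.5, 0.3]
opening: 0.0003
time_s: 6.4
tcp_pos: [0.406, -0.377, 0.216]
orientation: [0.415, 0.577, 0.405, -0.575]
wrist_force: [0.7, -0.3, 0.3]
opening: 0.0302
t 6.4 tcp [ 0.406 -0.377  0.216] x [ 0.01  -0.011 -1.   ] yawY -19.08 open 0.0302 F [ 0.7 -0.3  0.3] j [-0.87  0.24  1.57  0.    1.32 -0.54]
```

```bash
python3 -m pendant '{"travel":[[2.7,0.45,0],[2.7,0.45,0],[2.7,0.45,0],[2.7,0.45,0],[2.7,0.45,0],[2.7,0.45,0],[2.7,0.4,0],[0,0,0],[0,0,0],[0,0,0]],"rotation":[[0,0,-0.03],[0,0,-0.03],[0,0,-0.03],[0,0,-0.03],[0,0,-0.03],[0,0,-0.03],[0,0,0],[0,0,0],[0,0,0],[0,0,0]],"gripper":[0.1,0.1,0.1,0.1,0.1,0.1,0.1,0.1,0.1,0.1]}' 15;  python3 - <<'E'
from h import *
st()
p=robot.capture("top");cv2.imwrite("pics/t4.png",p["color"])
s=robot.capture("scene");cv2.imwrite("pics/s4.png",cv2.resize(s["color"][130:330,200:440],None,fx=3.2,fy=3.2,interpolation=cv2.INTER_CUBIC))
for q in ["clip","ejector_face","card"]:
    for d in robot.recognise(q,s):
        X=world(s,d["location"]);print(q,round(d["p"],2),X.round(4),proj(s,X).round())
E
```

```text
time_s: 7.23
tcp_pos: [0.5914, -0.3426, 0.2077]
orientation: [-0.356, -0.61, -0.357, 0.611]
wrist_force: [0.5, 0.2, 0.5]
opening: 0.0848
t 7.23 tcp [ 0.5914 -0.3426  0.2077] x [-0.002  0.001 -1.   ] yawY -29.38 open 0.0848 F [0.5 0.2 0.5] j [-0.63  0.45  1.27 -0.    1.42 -0.11]
clip 0.82 [ 0.4935 -0.3647  0.054 ] [331. 260.]
clip 0.58 [ 0.5907 -0.3517  0.0769] [369. 232.]
ejector_face 0.59 [ 0.4205 -0.3276  0.0359] [286. 272.]
```

View pics/s4.png

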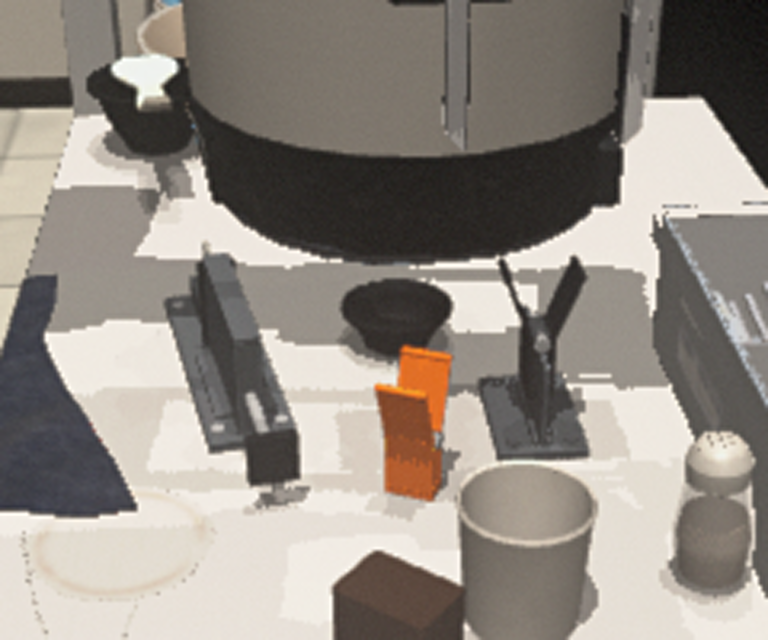

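View pics/t4.png

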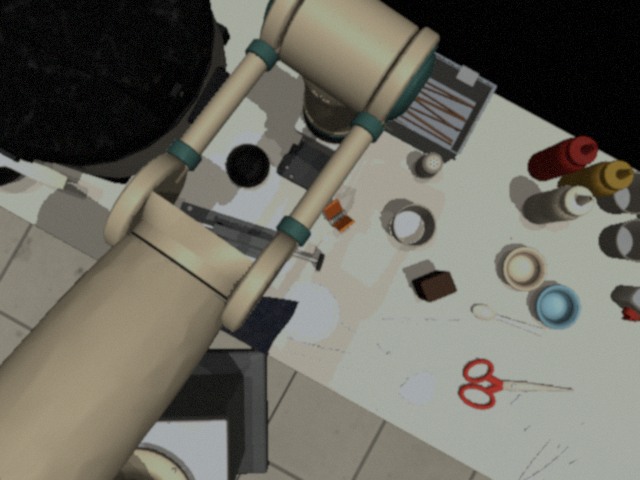

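Run:
```python
from h import *
p=robot.capture("top");s=robot.capture("scene")
for X in [(.647,-.372,.1),(.672,-.386,.18),(.6,-.343,.067)]: print(proj(p,X),proj(s,X))
x=np.array([np.cos(np.radians(60.6)),np.sin(np.radians(60.6))])
P=np.array([.5947,-.343])
y=np.array([-x[1],x[0]])
print("near end",proj(s,np.r_[P-.015*x,.067]), [proj(s,np.r_[P+a*.0235*y-.015*x,.112]) for a in(-1,1)])
print([back(p,u,v,z)for u,v in((308,80),(455,158)) for z in (0.,.1)])
im=s["color"][205:265,345:395];cv2.imwrite("pics/c4.png",cv2.resize(im,None,fx=10,fy=10,interpolation=cv2.INTER_CUBIC))
```

```text
[346.54713127 118.90066007] [399.45719455 217.29763438]
[359.06853069  89.10451225] [418.64015861 177.4889314 ]
[328.44248779 152.00920085] [369.64312524 233.08515064]
near end [368.80672135 237.66742037] [array([382.55776155, 216.0780886 ]), array([357.44092904, 217.05999365])]
[array([ 0.74176275, -0.31166272,  0.        ]), array([ 0.71130452, -0.31148031,  0.1       ]), array([ 0.5969228 , -0.56925675,  0.        ]), array([ 0.58059346, -0.54394649,  0.1       ])]
```

View pics/c4.png

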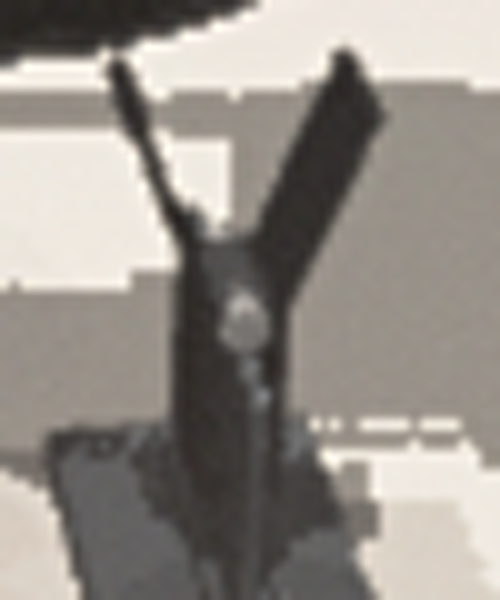

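```bash
python3 -m pendant '{"travel":[[0.35,0,-2],[0,0,-2],[0,0,-2],[0,0,-1.5],[0,0,-1.2],[0,0,-1],[0,0,-0.8],[0,0,0],[0,0,0]],"rotation":[[0,0,0],[0,0,0],[0,0,0],[0,0,0],[0,0,0],[0,0,0],[0,0,0],[0,0,0],[0,0,0]],"gripper":[0.25,0.25,0.25,0.25,0.25,0.25,0.25,0.25,0.25]}' 15;  python3 - <<'E'
from h import *
st()
s=robot.capture("scene");cv2.imwrite("pics/s5.png",cv2.resize(s["color"][130:330,250:490],None,fx=3.2,fy=3.2,interpolation=cv2.INTER_CUBIC))
E
```

```text
time_s: 8.33
tcp_pos: [0.5958, -0.3426, 0.1036]
orientation: [0.357, 0.611, 0.357, -0.61]
wrist_force: [0.6, 0.3, 0.3]
opening: 0.0706
t 8.33 tcp [ 0.5958 -0.3426  0.1036] x [ 0. -0. -1.] yawY -29.4 open 0.0706 F [0.6 0.3 0.3] j [-0.62  0.52  1.42  0.    1.21 -0.11]
```

View pics/s5.png

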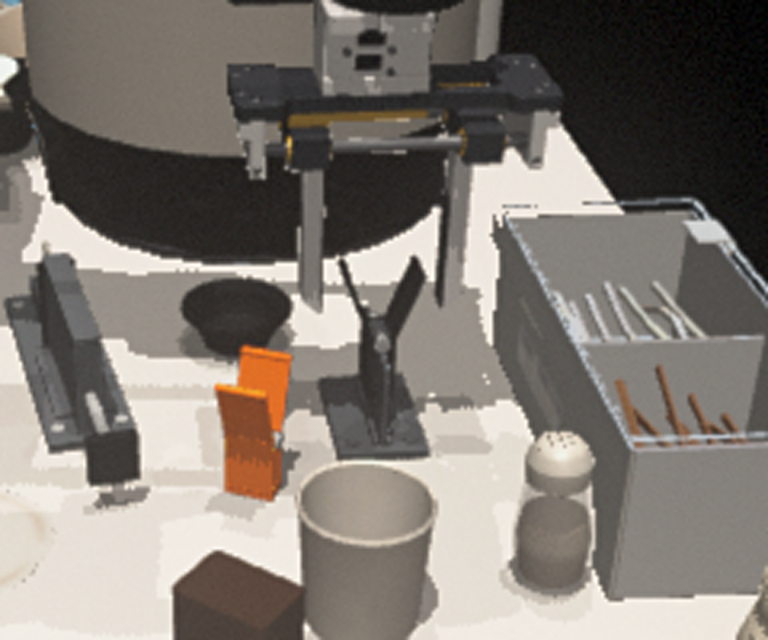

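The fingers straddle the black handles evenly (left finger at s5 x≈313, right ≈452, clip ≈382). Closing.

```bash
python3 -m pendant '{"travel":[[0,0,-0.3],[0,0,0],[0,0,0],[0,0,0],[0,0,0],[0,0,0],[0,0,0],[0,0,0],[0,0,0],[0,0,0]],"rotation":[[0,0,0],[0,0,0],[0,0,0],[0,0,0],[0,0,0],[0,0,0],[0,0,0],[0,0,0],[0,0,0],[0,0,0]],"gripper":[0.5,0.9,0.9,0.9,0.9,0.9,0.9,0.9,0.9,0.9]}' 16;  python3 - <<'E'
from h import *
st()
s=robot.capture("scene");cv2.imwrite("pics/s6.png",cv2.resize(s["color"][180:280,310:430],None,fx=6,fy=6,interpolation=cv2.INTER_CUBIC))
E
```

```text
time_s: 9.22
tcp_pos: [0.5971, -0.3434, 0.1039]
orientation: [0.359, 0.611, 0.355, -0.61]
wrist_force: [-0.9, 0.4, 11.4]
opening: 0.0145
t 9.22 tcp [ 0.5971 -0.3434  0.1039] x [ 0.004 -0.003 -1.   ] yawY -29.39 open 0.0145 F [-0.9  0.4 11.4] j [-0.62  0.52  1.42 -0.    1.2  -0.11]
```

View pics/s6.png

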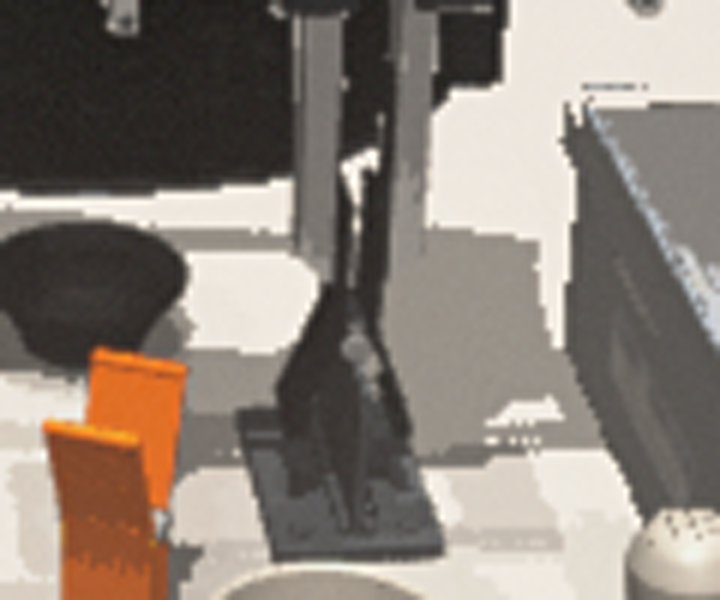

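The handles are parallel and the jaws gape. Lifting.

```bash
python3 -m pendant '{"travel":[[0,0,0.4],[0,0,0.6],[0,0,0.8],[0,0,1],[0,0,1.2],[0,0,1.2],[0,0,1.2],[0,0,1.2],[0,0,0.8],[0,0,0]],"rotation":[[0,0,0],[0,0,0],[0,0,0],[0,0,0],[0,0,0],[0,0,0],[0,0,0],[0,0,0],[0,0,0],[0,0,0]],"gripper":[0.9,0.9,0.9,0.9,0.9,0.9,0.9,0.9,0.9,0.9]}' 16;python3 -m pendant '{"travel":[[0,0,0],[0,0,0],[0,0,0]],"rotation":[[0,0,0],[0,0,0],[0,0,0]],"gripper":[0.9,0.9,0.9]}' 16;  python3 - <<'E'
from h import *
st()
s=robot.capture("scene");cv2.imwrite("pics/s7.png",cv2.resize(s["color"][150:270,300:440],None,fx=5.5,fy=5,interpolation=cv2.INTER_CUBIC))
t=robot.capture("top");cv2.imwrite("pics/t7.png",t["color"])
E
```

```text
time_s: 10.1
tcp_pos: [0.5969, -0.3433, 0.1876]
orientation: [0.358, 0.611, 0.355, -0.61]
wrist_force: [-0.1, -0.4, -0.0]
opening: 0.0148
time_s: 10.35
tcp_pos: [0.5952, -0.3422, 0.1836]
orientation: [-0.356, -0.61, -0.357, 0.611]
wrist_force: [-0.5, 0.4, -0.1]
opening: 0.0145
t 10.35 tcp [ 0.5952 -0.3422  0.1836] x [-0.001  0.001 -1.   ] yawY -29.39 open 0.0145 F [-0.5  0.4 -0.1] j [-0.62  0.47  1.3  -0.    1.37 -0.11]
```

View pics/s7.png

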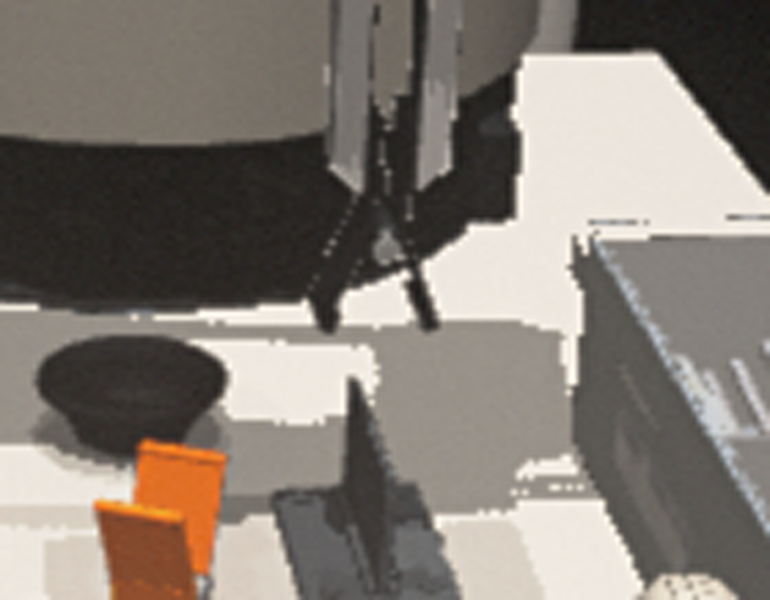

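Run:
```python
from h import *
s=robot.capture("scene");st();t=robot.capture("top")
x=np.array([np.cos(np.radians(60.6)),np.sin(np.radians(60.6))])
P=np.array([.5952,-.3422])
for off in(-.003,0,.003):
  for z in(.140,.145,.15): print(off,z,proj(s,np.r_[P+(off-.015)*x,z]).round(1),"tip",proj(s,np.r_[P+(off-.015)*x,z-.035]).round(1))
# card in guide
im=t["color"][190:270,165:300];cv2.imwrite("pics/d7.png",cv2.resize(im,None,fx=5.5,fy=5.5,interpolation=cv2.INTER_CUBIC))
```

```text
t 10.5 tcp [ 0.5954 -0.3423  0.1837] x [-0.001  0.001 -1.   ] yawY -29.4 open 0.0146 F [ 0.5 -0.3 -1.1] j [-0.62  0.47  1.3   0.    1.37 -0.11]
-0.003 0.14 [371.  203.4] tip [370.  220.4]
-0.003 0.145 [371.2 200.9] tip [370.2 218. ]
-0.003 0.15 [371.3 198.3] tip [370.3 215.6]
0 0.14 [370.7 202.6] tip [369.8 219.7]
0 0.145 [370.9 200.2] tip [369.9 217.3]
0 0.15 [371.  197.7] tip [370.  214.9]
0.003 0.14 [370.5 201.9] tip [369.5 219. ]
0.003 0.145 [370.6 199.5] tip [369.6 216.6]
0.003 0.15 [370.7 197. ] tip [369.8 214.2]
```

View pics/d7.png

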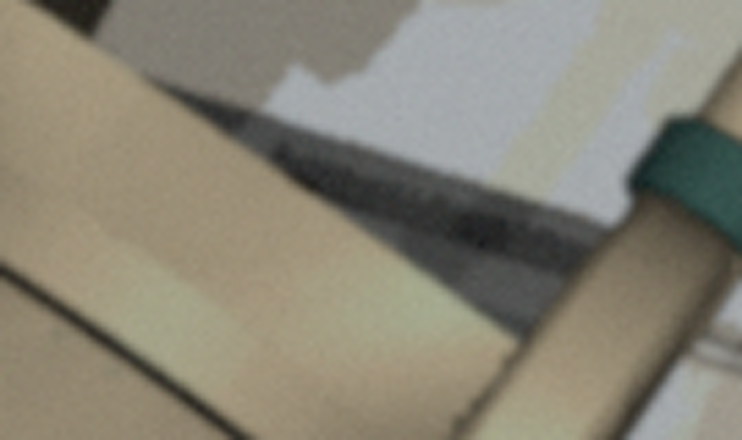

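Run:
```python
from h import *
t=robot.capture("top");b=cv2.imread("pics/t3.png")
g=b.min(2).astype(int)[230:320,60:180]
m=(g>150).astype(np.uint8);n,l,stt,c=cv2.connectedComponentsWithStats(m)
for i in range(1,n): print(stt[i],c[i]+[60,230])
r=cv2.minAreaRect(np.argwhere(l==1+np.argmax(stt[1:,4]))[:,::-1].astype(np.float32)+np.float32([60,230]));P=cv2.boxPoints(r)
o=np.array([.4601,-.2042]);x=np.array([.3272,.9449]);y=np.array([-.9449,.3272])
for q in [*P,P.mean(0)]:
    X=back(t,160+(q[0]-1)/3,130+(q[1]-1)/3,.0635)[:2]-o;print(q,(X@x).round(4),(X@y).round(4))
s=robot.capture("scene")
print([proj(t,np.r_[o+x*.079,.08+z]) for z in(0,.2)])
```

```text
[ 89   0  31  17 332] [167.41566265 235.96084337]
[28  3  3  4  9] [ 89.11111111 234.11111111]
[149. 230.] 0.0741 -0.0314
[179. 230.] 0.0584 -0.0365
[179. 246.] 0.0556 -0.0281
[149. 246.] 0.0713 -0.023
[164. 238.] 0.0649 -0.0297
[array([198.59755632, 222.91175755]), array([168.6545056 , 214.18051587])]
```

Run:
```python
from h import *
t=robot.capture("top");b=cv2.imread("pics/t3.png")
cv2.imwrite("pics/t3c.png",cv2.resize(b[210:350,30:230],None,fx=4,fy=4))
o=np.array([.4601,-.2042]);x=np.array([.3272,.9449]);y=np.array([-.9449,.3272])
for q in [(80,267),(158,293)]:
    X=back(t,160+(q[0]-1)/3,130+(q[1]-1)/3,.0635)[:2]-o;print(q,(X@x).round(4),(X@y).round(4))
```

```text
(80, 267) 0.1037 -0.0003
(158, 293) 0.0584 0.0
```

View pics/t3c.png

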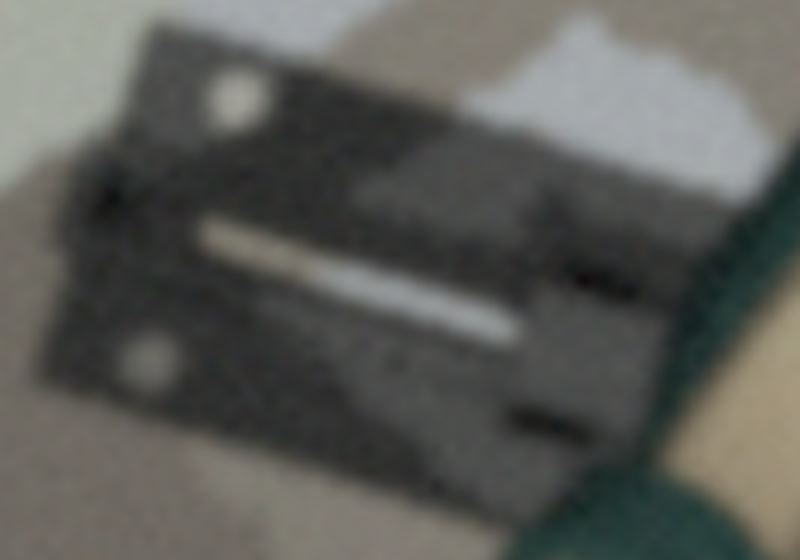

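Run:
```python
from h import *
s=robot.capture("scene");t=robot.capture("top")
for u,v in[(323,212),(290,206),(268,192),(360,209),(394,192)]: print(u,v,back(s,u,v,0)[:2].round(3))
for z in(.19,.3): print([proj(t,(*p,z)).round() for p in((.403,-.1),(.57,-.158))])
for u,v,z in[(228,85,.15),(215,120,.2),(180,165,.1),(130,180,.1),(95,190,.05)]: print(u,v,back(t,u,v,z).round(3))
```

```text
323 212 [ 0.652 -0.106]
290 206 [ 0.603 -0.032]
268 192 [0.599 0.074]
360 209 [ 0.736 -0.143]
394 192 [ 0.873 -0.114]
[array([164., 277.]), array([203., 160.])]
[array([141., 280.]), array([187., 146.])]
228 85 [ 0.691 -0.19   0.15 ]
215 120 [ 0.625 -0.177  0.2  ]
180 165 [ 0.578 -0.105  0.1  ]
130 180 [ 0.555 -0.025  0.1  ]
95 190 [0.546 0.049 0.05 ]
```

```bash
python3 -m pendant '{"travel":[[0,0,1],[-0.6,1.2,1],[-1,2,0],[-1.4,2.7,0],[-1.6,3.1,0],[-1.6,3.1,0],[-1.6,3.1,0],[-1.4,2.7,0],[-1,2,0],[-0.7,1.5,0]],"rotation":[[0,0,0],[0,0,0.02],[0,0,0.02],[0,0,0.02],[0,0,0.02],[0,0,0.02],[0,0,0.02],[0,0,0.02],[0,0,0.02],[0,0,0.02]],"gripper":[0.9,0.9,0.9,0.9,0.9,0.9,0.9,0.9,0.9,0.9]}' 16;python3 -m pendant '{"travel":[[0,0,0],[0,0,0],[0,0,0],[0,0,0]],"rotation":[[0,0,0],[0,0,0],[0,0,0],[0,0,0]],"gripper":[0.9,0.9,0.9,0.9]}' 16;  python3 - <<'E'
from h import *
st()
s=robot.capture("scene");cv2.imwrite("pics/s8.png",cv2.resize(s["color"][130:290,200:400],None,fx=4,fy=3.7,interpolation=cv2.INTER_CUBIC))
t=robot.capture("top");cv2.imwrite("pics/t8.png",t["color"])
E
```

```text
time_s: 11.63
tcp_pos: [0.4851, -0.126, 0.206]
orientation: [0.411, 0.576, 0.411, -0.575]
wrist_force: [-0.3, -0.3, 0.4]
opening: 0.0144
time_s: 11.97
tcp_pos: [0.4876, -0.1297, 0.2047]
orientation: [0.41, 0.576, 0.41, -0.576]
wrist_force: [-0.1, 0.2, 0.3]
opening: 0.0145
t 11.97 tcp [ 0.4876 -0.1297  0.2047] x [ 0.001 -0.001 -1.   ] yawY -19.12 open 0.0145 F [-0.1  0.2  0.3] j [-0.4   0.18  1.68 -0.    1.28 -0.06]
```

View pics/s8.png

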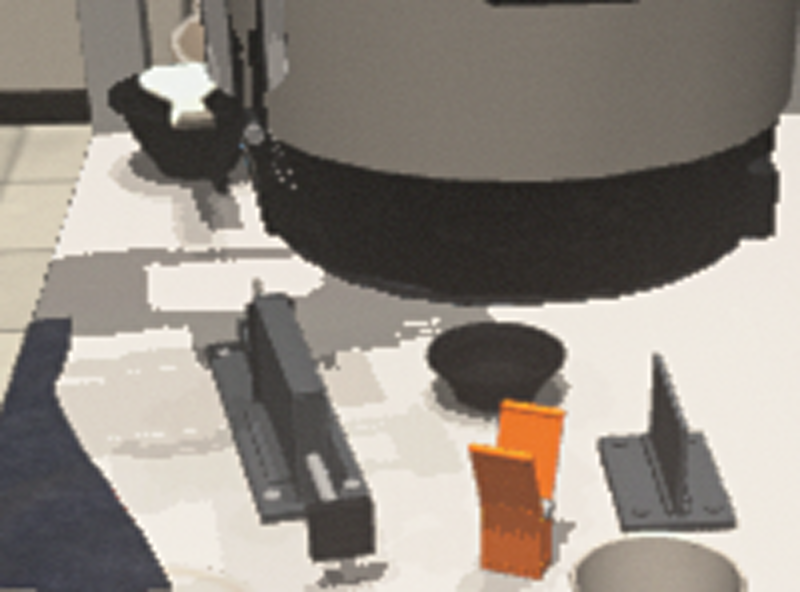

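View pics/t8.png

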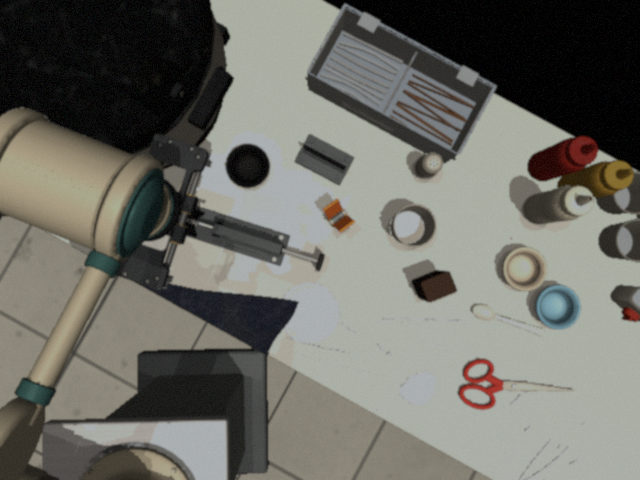

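Run:
```python
from h import *
s=robot.capture("scene");o=robot.get_obs()["tcp_pos"];x=np.array([.3272,.9449]);y=np.array([-.9449,.3272])
for off in(-.003,0,.003): print(off,proj(s,np.r_[o[:2]+(off-.015)*x,o[2]-.037]),proj(s,np.r_[o[:2]+(off-.015)*x+y*.002,o[2]-.037]))
```

```text
-0.003 [264.07423874 166.28326312] [263.08620521 166.37953797]
0 [263.84195169 165.7612132 ] [262.85643489 165.85699891]
0.003 [263.6108931 165.2419242] [262.62788028 165.33722459]
```

```bash
python3 -m pendant '{"travel":[[-0.13,0.1,-1.2],[0,0,-1.5],[0,0,-1.5],[0,0,-1],[0,0,-0.5],[0,0,0],[0,0,0]],"rotation":[[0,0,0],[0,0,0],[0,0,0],[0,0,0],[0,0,0],[0,0,0],[0,0,0]],"gripper":[0.9,0.9,0.9,0.9,0.9,0.9,0.9]}' 16;  python3 - <<'E'
from h import *
st()
s=robot.capture("scene");cv2.imwrite("pics/s9.png",cv2.resize(s["color"][160:260,210:330],None,fx=6.5,fy=6,interpolation=cv2.INTER_CUBIC))
E
```

```text
time_s: 12.7
tcp_pos: [0.4857, -0.1278, 0.1476]
orientation: [0.41, 0.576, 0.41, -0.576]
wrist_force: [0.9, -0.0, -0.6]
opening: 0.0145
t 12.7 tcp [ 0.4857 -0.1278  0.1476] x [ 0. -0. -1.] yawY -19.1 open 0.0145 F [ 0.9 -0.  -0.6] j [-0.4   0.22  1.78 -0.    1.14 -0.06]
```

View pics/s9.png

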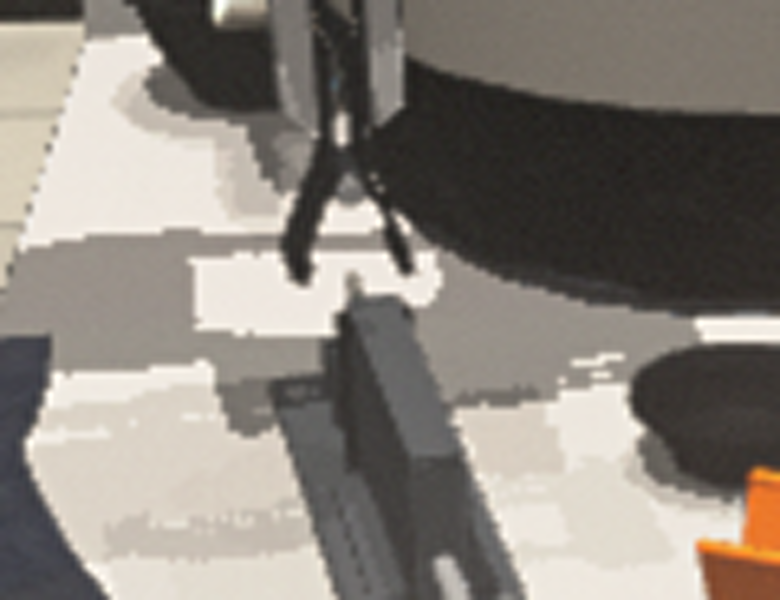

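The jaw tips (s9 300,275 and 405,268) straddle the visible card top (352,280) evenly. I go the rest of the way down.

```bash
python3 -m pendant '{"travel":[[0,0,-0.8],[0,0,-0.8],[0,0,-0.8],[0,0,-0.5],[0,0,-0.2],[0,0,0],[0,0,0],[0,0,0],[0,0,0],[0,0,0]],"rotation":[[0,0,0],[0,0,0],[0,0,0],[0,0,0],[0,0,0],[0,0,0],[0,0,0],[0,0,0],[0,0,0],[0,0,0]],"gripper":[0.9,0.9,0.9,0.9,0.9,0.9,0.9,0.9,0.9,0.9]}' 16;  python3 - <<'E'
from h import *
st()
s=robot.capture("scene");cv2.imwrite("pics/s10.png",cv2.resize(s["color"][160:260,210:330],None,fx=6.5,fy=6,interpolation=cv2.INTER_CUBIC))
t=robot.capture("top");cv2.imwrite("pics/t10.png",cv2.resize(t["color"][120:300,120:360],None,fx=3.3,fy=3.3,interpolation=cv2.INTER_CUBIC))
for q in ["clip","ejector_face","bowl_near","cup_near","tin_near"]:
    for d in robot.recognise(q,s)[:2]:
        print(q,round(d["p"],2),world(s,d["location"]).round(4))
o=robot.get_obs()["tcp_pos"];x=np.array([.3272,.9449])
for z in (.075,.08,.085): print(z,(proj(s,np.r_[o[:2]-.015*x,z])-[210,160])*[6.5,6])
E
```

```text
time_s: 13.58
tcp_pos: [0.4856, -0.1276, 0.1168]
orientation: [0.41, 0.576, 0.41, -0.576]
wrist_force: [-0.1, 0.2, -0.7]
opening: 0.0147
t 13.58 tcp [ 0.4856 -0.1276  0.1168] x [ 0.001 -0.    -1.   ] yawY -19.08 open 0.0147 F [-0.1  0.2 -0.7] j [-0.4   0.25  1.82 -0.    1.07 -0.06]
clip 0.97 [ 0.4927 -0.3657  0.0555]
clip 0.73 [ 0.4782 -0.1363  0.086 ]
ejector_face 0.59 [ 0.4188 -0.3275  0.0344]
ejector_face 0.18 [ 0.45   -0.24    0.0279]
bowl_near 0.75 [ 0.5901 -0.195   0.022 ]
tin_near 0.61 [ 0.3653 -0.5313  0.0606]
0.075 [360.32027894 281.71136203]
0.08 [359.3691219  268.87914276]
0.085 [358.41308081 255.98103207]
```

View pics/s10.png

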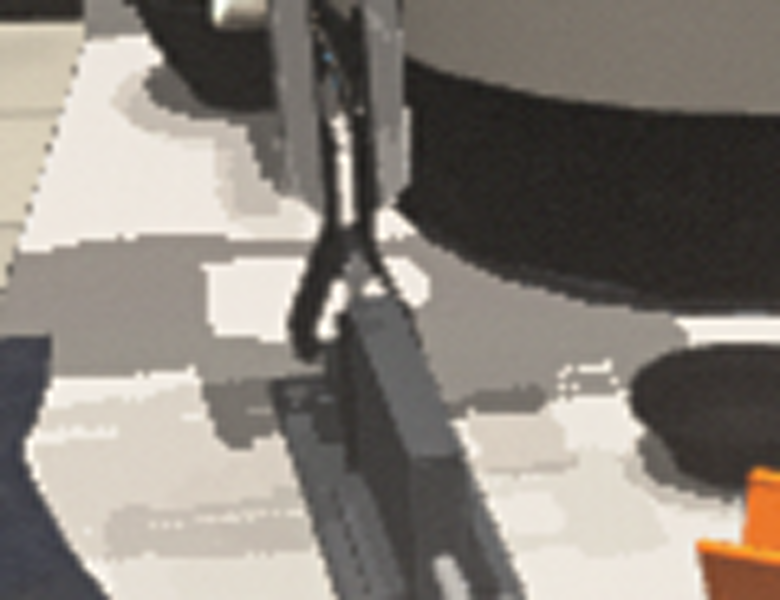

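View pics/t10.png

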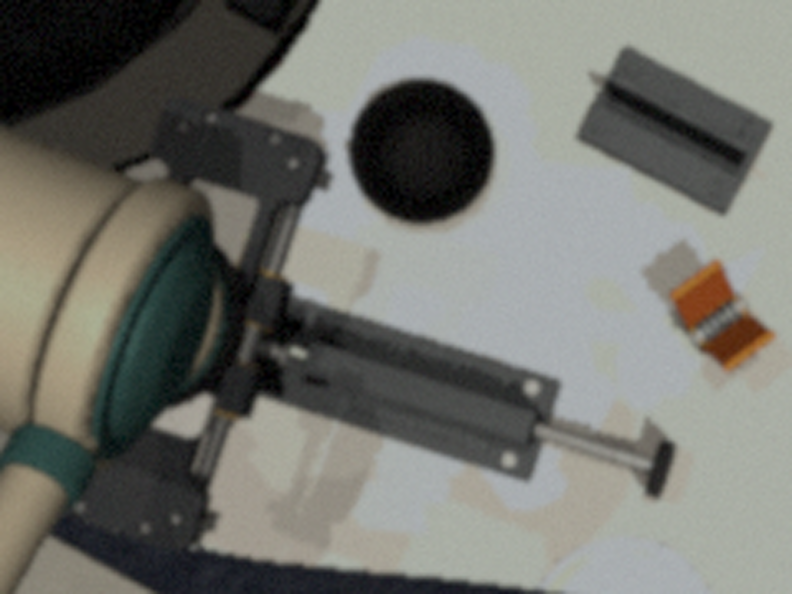

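Pivot pin at s10 (357,265) puts the pivot at z ≈ 0.081, wrist force is near zero, the ejector is back, and the stand is empty. Handing in.

Run:
```python
from h import *
st();print(robot.sign_off())
```

```text
t 13.93 tcp [ 0.4854 -0.1275  0.1165] x [ 0. -0. -1.] yawY -19.08 open 0.0144 F [ 0.4  0.1 -0.1] j [-0.4   0.25  1.82 -0.    1.07 -0.06]
the job is handed in; nothing more can be done
None
```

The job was handed in at 13.9 s, with the black clip still held squeezed open over the exposed card; the system reported no verdict.

**What I did:** I pressed the ejector to its stop, and the card came out. Its far end measured about 104 mm along the dispenser, so its middle is at about 53 mm. I then backed off and the ejector sprang back. I squeezed the black clip fully open at 16 N, lifted it off the stand, turned it about 10° and lowered it over the card.

**Last checks:**
- **Clip height:** the pivot is about 81 mm above the worktop, roughly 17 mm above the card's top edge (the limit is 26 mm).
- **Clip position:** it is about 28 mm along the card from its middle. Before the last 3 cm down, the jaws straddled the card evenly. The tool is upright and lined up with the card.
- **Contact:** wrist force was near zero, so nothing suggests the clip touches the card or dispenser. I had no direct contact reading.
- **Grip:** the finger opening was 14.4 mm against the 16 mm given for the fully open handles. The pictures show the handles parallel and the jaws wide open.
- **Ejector and bystanders:** the ejector is back out. The bowl and tin were found within about 3 mm of where they started.

**Check that failed:** the network did not find the cup in the final picture, so I have no last measurement of its position. It was still standing in the picture taken just before the final descent, and the arm worked well away from it after that.

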